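Roll the specimen gauge's jaw to its mark

ROBOT

A 6-joint arm with a two-finger parallel gripper is mounted at the origin on the work surface. World frame = base frame: x ahead of the robot, y to its left, z up, the work surface at z = 0. Lengths are in m, angles in rad, forces in N, time in s.
With the tool pointing down it reaches from about 0.375 to 0.925 m from the base axis. Payload 5.7 kg.
Tool frame: the origin (TCP) lies on the centre line of the jaws, within the pads' length; the fingertips stand tip_reach ahead of it and the grasp point (between the pads) is the TCP (tip_reach is the distance from the TCP to the fingertips, in m); z points along the fingers, y is the line along which they close (so a half turn about z gives the same grasp; the last joint's range is limited). The gripper opens to 85 mm and grips with 20 to 120 N. Pads are 22 mm wide; open, the fingers measure 114 mm over their backs; the gripper's body (76 mm by 85 mm) begins 54 mm behind the grasp point. The pads swing forward as they close: fully open they stand 13 mm farther back than shut.
Start: joints at [-1.314, 0.359, 1.51, -0, 1.272, -0.115], TCP at [0.218, -0.559, 0.25] pointing down, gripper open.
Joint ranges: [-2.97, 2.97], [-1.01, 2.36], [0.21, 2.38], [-0.96, 4.11], [0.2, 2.71], [-2.98, 2.98]. Speed limits (rad/s): [2.39, 2.39, 3.14, 3.14, 3.14, 3.14].

INTERFACE

Orientations are given as [roll, pitch, yaw] about the fixed x, y, z axes, in that order (R = Rz(yaw) Ry(pitch) Rx(roll)).
In Python, from bench import sense, camera, camera_model, hand_in, tip_reach gives the robot as it stands. The module is installed in compiled form; this text tells all that it offers.
- The arm moves only by the tool jog_arm, never from a script. Its arguments are lists of equal length, an entry for each row: "slide": the shift along the tool's x, y, z in m, a list of three; "spin": the turn about the tool's z in rad; "claw": the opening, from 0 (shut) to 1 (fully open). In form: {"slide": [[x, y, z], ...], "spin": [spin, ...], "claw": [claw, ...]}. A call has 1 to 20 rows; each row shifts and turns the commanded pose from where the row before left it, along the tool's axes as they then stand; what a row does not reach is not made up. A row lasts 1/8 s, in which the tool goes at most 62.5 mm and 10.7 degrees, less where a joint would pass 70% of its speed; a pose out of reach is approached as far as the arm can. A call is refused whole if a number of a shift passes 0.0625 or a number of a turn 0.188, either way. A call with a gripper value outside its range is refused whole. The fingers move at their own pace and stop on an object; "squeeze" is the grip in N (left out, the last holds). Time passes only in rows, so rows that do not move let the fingers close. It gives the time, the measured TCP pose, the force, the opening and the grip force at its end, in the units of the state.
- sense(): the state, without advancing time (a new reading comes with each control period).
- camera(name): name is "scene" or "side" or "wrist"; returns the picture (420x560x3 uint8, red, green, blue); there is no depth.
- camera_model(name): a dict with "fx", "fy", "cx", "cy" (pixels), "rvec" (rotation vector, rad) and "tvec" (3), from world to camera coordinates, as OpenCV has them. Camera axes: x right, y down, z forward; pixel columns grow to the right and rows downward; lengths in m; the calibration is good to about 2 mm. The wrist camera is an equidistant fisheye: a pixel r from the principal point sees the ray r / f radians off the axis. A picture is of the moment at which its call begins: read the wrist's pose just before it. camera_model takes no time and is no camera call; for the wrist camera it gives the pose at the moment of the call.
- hand_in(): hands the job in; it is judged then, once.
The state is a dict: "t": time; "joint_positions": joint angles; "qvel": joint speeds; "joint_torque": joint torques, N m; "ee_pos": TCP position; "tcp_rot": TCP orientation; "ft_force": force on the tool from outside, world axes, zero at the start; "wrist_torque": the same for the moment, N m; "finger_gap": finger opening in m; "grasp_force": force on a finger pad.
Only numpy, scipy, OpenCV 4.12 (cv2) and the standard library are available. Lean on these libraries where they do the work, as an engineer would, in place of code of your own. Each camera call takes 0.05 s, during which the arm holds its last target. There are 200 camera calls.

TASK

Close the specimen gauge's gap to the mark: stroke the top of its knurled wheel with a fingertip, towards the amber puck, until the front face of the sliding jaw lines up with the black line on the little gauge block beside it, then take the hand away. Drive the jaw only by the wheel, never by pushing the jaw, and leave the gauge block, the puck and the other things on the bench where they are; grasp nothing.

Things in the scene. Friction and masses are not known exactly. Their poses are not given: they have to be found in the camera images.
- frame: The specimen gauge: grey base plate 250 x 120 x 16 mm, fixed. Origin on the bench; x is the way the jaw closes (wheel towards puck), z up. In this frame (mm): white wheel housing x -125 to -25, y -43 to 43, top at z 66, the wheel standing 14 proud of its slot; steel anvil x 99 to 113, y -35 to 35, top at z 50. Nothing is higher than the wheel's top (z 80).
- wheel_top (a point): Highest point of the wheel's rim at rest, mid-width (80 mm above the bench; frame x -75, y 0); fixed to the frame, does not turn or sink. Rolling the wheel's top towards the puck (frame +x) moves the jaw the same way, 20 mm per radian: 4 mm of jaw for each 7 mm of fingertip stroke without slip. Rolling it back opens the jaw.
- wheel: Knurled dark steel wheel, 70 mm in diameter, 22 mm wide, on a level axle along the frame's y axis; origin at its centre (frame x -75, y 0, z 45). Sprung: it sinks straight down by up to 6 mm under a finger, starting at about 2.5 N, then 1 N per mm. Turned by friction: about 2 N of drag at the rim turns it, and it stays where it is left.
- jaw: Sliding aluminium jaw, a block 18 mm (x) x 64 mm (y) x 22 mm high, carried 7 mm clear of the base plate, its top 45 mm above the bench, axes as the frame's; origin at the foot of its front face (the face towards the puck), mid-width, 23 mm above the bench. Starts near frame x -5; 64 mm of travel towards the puck. It sinks with the wheel when that is pressed. To be moved only by the wheel.
- jaw_edge (a point): Corner of the jaw: top of its front face, on the side next to the gauge block, 45 mm above the bench.
- gauge: White gauge block 22 mm (x) x 20 mm (y) x 29 mm high, on a rail beside the jaw's track (frame y -56 to -36), top 45 mm above the bench, axes as the frame's; origin at the middle of its underside. A black line 3 mm wide runs over its top and down its jaw side at mid-length (its own x = 0). It is set somewhere 16 to 44 mm ahead of the jaw's starting face and must stay there.
- gauge_line (a point): Middle of the black line at the top of the gauge block's jaw side, 45 mm above the bench. The job is done when jaw_edge has the same frame x as this point.
- puck: Amber specimen puck, a loose upright cylinder 30 mm in diameter, 20 mm high, standing on the base plate between jaw and anvil, beyond the mark; origin at the middle of its underside.
- vial: Loose small glass jar with a white cap, 32 mm in diameter, 65 mm high, on the bench; origin at the middle of its underside.
- dish: Loose closed glass dish, 84 mm in diameter, 16 mm high, on the bench; origin at the middle of its underside.
- eyepiece: Loose black microscope eyepiece standing on the bench, up to 46 mm in diameter, 56 mm high; origin at the middle of its underside.

How it is judged:
By the outcome, as a careful person would: the job done as asked, in the order asked, and still so for the second after the job is handed in, with the robot touching nothing.
It also fails if it takes over 48 s, if anything falls off the work surface, if the arm or the gripper's body presses on something with over 40 N, if the wrist force passes 120 N, or if a joint passes its speed limit or range.

## Working session

There is one attempt and no reset: what is moved stays moved. The work goes in short steps, Python scripts to look and compute and a tool call to move; the robot and the scene stay as the last step left them, time stands still between calls to the robot, and variables do not carry over. Pictures are saved under pics/ and viewed, at most 10 in all, crops included, and the job is handed in when it is done.

Besides the shell and the picture viewer there is one more tool, called after "Request:" as a command line: name --pt "numbers of a row" for each row, then --argument value for the rest. jog_arm: Moves the arm, as the interface text tells. Its arguments: {"type":"object","properties":{"slide":{"type":"array","items":{"type":"array","items":{"type":"number"}}},"spin":{"type":"array","items":{"type":"number"}},"claw":{"type":"array","items":{"type":"number"}},"squeeze":{"type":"number"}},"required":["slide","spin","claw"]}

```bash
mkdir -p pics; python3 - <<'E'
from bench import *
import cv2
for n in("scene","side"):
    cv2.imwrite(f"pics/{n}0.png",camera(n)[:,:,::-1])
    print(n,camera_model(n))
s=sense();print(s['t'],s['ee_pos'],s['tcp_rot'],s['ft_force'],s['finger_gap'],tip_reach)
E
```

```text
scene {'fx': 418.03686636153094, 'fy': 418.03686636153094, 'cx': 285.04536184085146, 'cy': 205.36501877358992, 'rvec': array([ 1.10090588,  2.38117426, -1.00881685]), 'tvec': array([ 0.42988182, -0.30194788,  1.53020419])}
side {'fx': 530.8636342504022, 'fy': 530.8636342504022, 'cx': 281.8006027890709, 'cy': 207.23593328518774, 'rvec': array([ 0.07030813, -2.93250282,  1.07400845]), 'tvec': array([0.64713192, 0.05177516, 1.24335933])}
0.1 [ 0.21781963 -0.55842999  0.24952098] [-3.13986753e+00 -1.85062449e-04  3.71832514e-01] [-0.15631852 -0.84742947 -0.34967917] 0.08525685223666488 0.019
```

View pics/scene0.png

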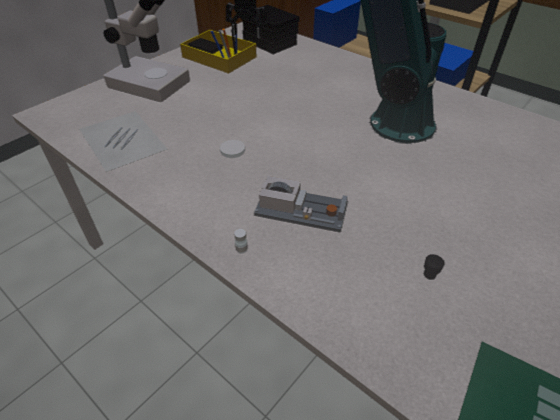

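View pics/side0.png

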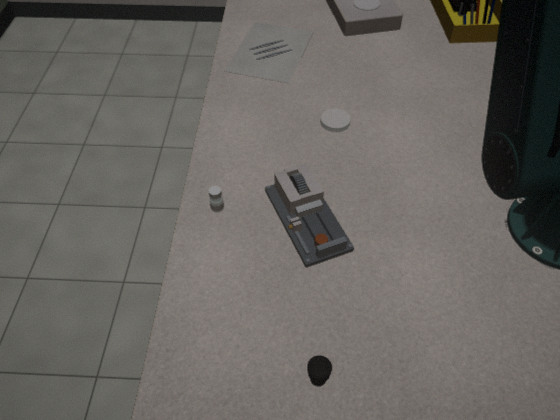

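```bash
python3 - <<'E'
import cv2
a=cv2.imread("pics/scene0.png")[178:236,248:358];b=cv2.imread("pics/side0.png")[160:270,258:358]
cv2.imwrite("pics/sc1.png",cv2.resize(a,None,fx=7,fy=7,interpolation=cv2.INTER_CUBIC))
cv2.imwrite("pics/si1.png",cv2.resize(b,None,fx=5,fy=5,interpolation=cv2.INTER_CUBIC))
E
```

```text
(no output)
```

View pics/sc1.png

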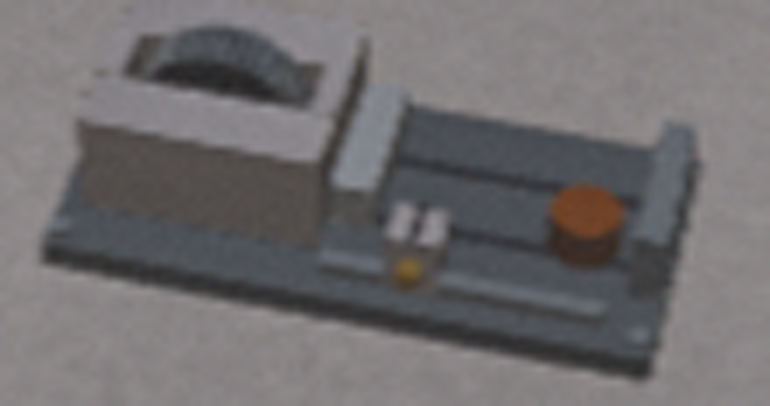

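View pics/si1.png

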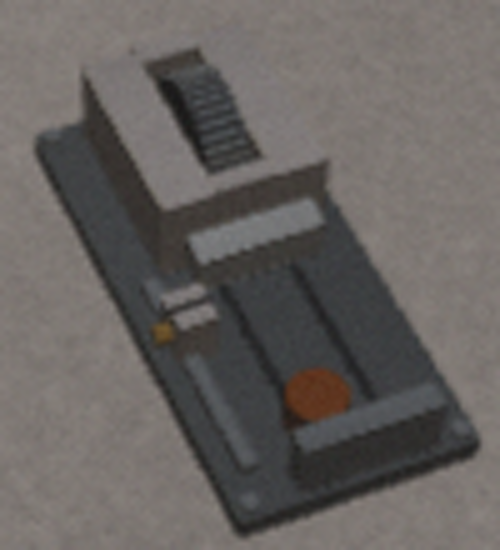

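```bash
cat > h.py <<'E'
import numpy as np,cv2
from scipy.optimize import least_squares
from bench import *
def proj(n,P,m=None):
    m=m or camera_model(n); R=cv2.Rodrigues(m['rvec'])[0]; c=np.asarray(P)@R.T+m['tvec']
    if n=='wrist':
        r=np.hypot(c[:,0],c[:,1]);k=np.arctan2(r,c[:,2])/np.maximum(r,1e-9)
        return np.c_[m['fx']*c[:,0]*k+m['cx'],m['fy']*c[:,1]*k+m['cy']]
    return np.c_[m['fx']*c[:,0]/c[:,2]+m['cx'],m['fy']*c[:,1]/c[:,2]+m['cy']]
def world(p,P):
    P=np.asarray(P)/1000.;c,s=np.cos(p[2]),np.sin(p[2])
    return np.c_[p[0]+c*P[:,0]-s*P[:,1],p[1]+s*P[:,0]+c*P[:,1],P[:,2]+p[3]]
E
python3 - <<'E'
from h import *
S=[(-125,-60,16,45,247),(125,-60,16,652,358),(-125,-43,66,80,122),(-25,-43,66,325,163),(-25,43,66,365,40),(99,-35,50,637,240),(113,35,50,695,128),(99,35,50,662,122)]
D=[(-125,-60,16,38,140),(125,-60,16,240,530),(125,60,16,477,447),(-125,-43,66,83,72),(-25,-43,66,162,208),(-25,43,66,328,160),(99,-35,50,295,430),(99,35,50,432,383),(113,35,50,447,402)]
S=np.array(S,float);D=np.array(D,float)
us=S[:,3:]/7-.43+[248,178];ud=D[:,3:]/5-.4+[258,160]
def mk(sel):
    def f(p):
        o=[]
        if 's' in sel:o.append(proj('scene',world(p,S[:,:3]))-us)
        if 'd' in sel:o.append(proj('side',world(p,D[:,:3]))-ud)
        return np.concatenate(o).ravel()
    return f
for sel in('s','d','sd'):
    r=least_squares(mk(sel),[.6,-.1,-1.,0] if 0 else [.6,0,1.,0]);
    r2=least_squares(mk(sel),[.6,0,-2.,0]); r=min(r,r2,key=lambda a:a.cost)
    print(sel,r.x.round(4),r.cost,np.abs(r.fun).max().round(2))
p=r.x
# frame x of jaw front & line from each view, solve frame (x,y) at z 45
for n,u in(('scene',np.array([[372,190],[408,95],[420,208]])/7-.43+[248,178]),('side',np.array([[200,263],[327,222],[210,299]])/5-.4+[258,160])):
    for q in u: print(n,least_squares(lambda a:(proj(n,world(p,[[a[0],a[1],45]]))-q).ravel(),[20,0]).x.round(1))
print('wheel top',world(p,[[-75,0,80]]))
for n in['wrist']:print(camera_model(n))
E
```

```text
s [ 5.8000e-01  1.3000e-03 -4.2735e+00 -1.0400e-02] 13.840911908962934 3.04
d [ 0.5816 -0.0068 -4.2798 -0.015 ] 18.920277588796797 3.24
sd [ 5.8210e-01  1.4000e-03  2.0051e+00 -6.6000e-03] 36.63846130891776 3.64
scene [ -2.9 -29.5]
scene [-2.2 29.2]
scene [ 17.8 -34.3]
side [ -5.5 -29.1]
side [-6.  35.9]
side [ 15.9 -33.3]
wheel top [[ 0.61365184 -0.06663705  0.07342837]]
{'fx': 325.19226210127806, 'fy': 325.19226210127806, 'cx': 278.0705326190036, 'cy': 210.98675097095364, 'rvec': array([-2.3801697 ,  1.62798848,  0.24981929]), 'tvec': array([-0.5980644 , -0.03853123,  0.38176834])}
```

Request:
jog_arm --pt "0.039 -0.0225 0" --pt "0.039 -0.0225 0" --pt "0.039 -0.0225 0" --pt "0.039 -0.0225 0" --pt "0.039 -0.0225 0" --pt "0.039 -0.0225 0" --pt "0.039 -0.0225 0" --pt "0.039 -0.0225 0" --pt "0.039 -0.0225 0" --pt "0.039 -0.0225 0" --pt "0.039 -0.0225 0" --pt "0.039 -0.0225 0" --pt "0.039 -0.0225 0" --pt "0.039 -0.0225 0" --spin '[0,0,0,0,0,0,0,0,0,0,0,0,0,0]' --claw '[0,0,0,0,0,0,0,0,0,0,0,0,0,0]'

```text
t: 1.85
ee_pos: [0.6127, -0.0658, 0.2498]
tcp_rot: [-3.141, 0.001, 0.372]
ft_force: [-0.6, -0.9, 0.6]
finger_gap: -0.0002
grasp_force: 0.0
```

Request:
jog_arm --pt "0 0 0" --pt "0 0 0" --pt "0 0 0" --pt "0 0 0" --pt "0 0 0" --pt "0 0 0" --pt "0 0 0" --pt "0 0 0" --pt "0 0 0" --pt "0 0 0" --spin '[-0.18,-0.18,-0.18,-0.18,-0.18,-0.18,-0.18,-0.18,-0.18,-0.01]' --claw '[0,0,0,0,0,0,0,0,0,0]'

```text
t: 3.1
ee_pos: [0.6119, -0.0671, 0.2499]
tcp_rot: [-3.141, -0.001, 2.001]
ft_force: [-0.7, -0.6, -0.7]
finger_gap: 0.0003
grasp_force: 0.0
```

```bash
python3 - <<'E'
from h import *
m=camera_model('wrist');R=cv2.Rodrigues(m['rvec'])[0]
s=sense();print(s['t'],s['ee_pos'],s['tcp_rot'],s['ft_force'],s['finger_gap'])
print('cam at',-R.T@m['tvec'],'axis',R[2])
cv2.imwrite("pics/w1.png",camera('wrist')[:,:,::-1])
np.savez('w1.npz',rvec=m['rvec'],tvec=m['tvec'])
print(proj('wrist',world([.5821,.0014,2.0051,-.0],[[-75,0,80],[-5,0,45],[18,-36,45],[99,35,50]]),m))
E
```

```text
3.1 [ 0.61188447 -0.06708778  0.24985536] [-3.14081155e+00 -6.89918719e-04  2.00066444e+00] [-0.67408506 -0.62713612 -0.72487618] 0.00031878479347095584
cam at [0.58003275 0.00244503 0.37505492] axis [ 0.12271021 -0.26943449 -0.95516871]
[[280.19314081 196.06123555]
 [279.68619161 119.95403645]
 [315.56799712  97.6032178 ]
 [243.66791445  19.6163134 ]]
```

View pics/w1.png

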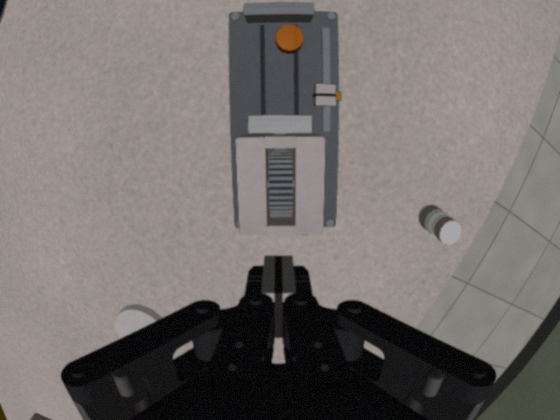

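```bash
python3 - <<'E'
import cv2
a=cv2.imread("pics/w1.png")[0:240,220:350]
cv2.imwrite("pics/w1c.png",cv2.resize(cv2.rotate(a,cv2.ROTATE_90_CLOCKWISE),None,fx=10/3,fy=10/3,interpolation=cv2.INTER_CUBIC))
E
```

```text
(no output)
```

View pics/w1c.png

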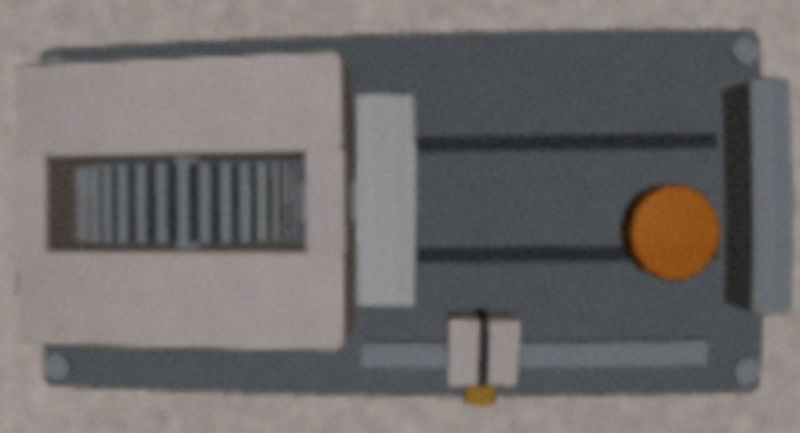

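```bash
cat >> h.py <<'E'
def unpix(n,q,p,z,m):
    return least_squares(lambda a:(proj(n,world(p,[[a[0],a[1],z]]),m)-q).ravel(),[20,0]).x
E
python3 - <<'E'
from h import *
from bench import camera_model
m=camera_model('wrist')
A=np.array([(-25,43,66,342,53),(-25,-43,66,346,347),(-125,43,66,22,65),(-125,-43,66,18,348),(99,35,50,752,78),(113,35,50,790,80),(99,-35,50,752,310),(113,-35,50,792,312),(-125,60,16,42,48),(125,60,16,757,33),(125,-60,16,757,388),(-125,-60,16,42,383)],float)
px=lambda B:np.c_[219.65+B[:,1]*.3,239.35-B[:,0]*.3]
u=px(A[:,3:])
f=lambda p:(proj('wrist',world(p,A[:,:3]),m)-u).ravel()
r=least_squares(f,[.58,0,2.,0],loss='soft_l1');print(r.x,f(r.x).reshape(-1,2).round(1).tolist())
p=r.x
for q in px(np.array([[414,94],[416,305],[483,313],[484,386]],float)):print(unpix('wrist',q,p,45,m).round(1))
print(world(p,[[-75,0,80]]), sense()['ee_pos']);np.save('p.npy',p)
E
```

```text
[ 5.80749150e-01  6.48805484e-03  2.01286425e+00 -5.49109763e-04] [[0.1, 0.2], [2.2, 0.2], [1.1, 2.6], [-0.1, 0.2], [0.5, 1.6], [-0.2, 0.4], [1.6, 0.7], [0.6, 0.2], [-3.4, -6.9], [-5.4, -8.1], [-3.3, -9.4], [-2.0, -8.3]]
[-4.6 32.7]
[ -4.9 -30.9]
[ 15.7 -33.5]
[ 16.4 -55.7]
[[ 0.61283486 -0.06130211  0.07945089]] [ 0.61195101 -0.06710572  0.24992843]
```

```bash
python3 - <<'E'
from h import *
m=camera_model('wrist')
A=np.array([(-25,43,66,342,53),(-25,-43,66,346,347),(-125,43,66,22,65),(-125,-43,66,18,348),(99,35,50,752,78),(113,35,50,790,80),(99,-35,50,752,310),(113,-35,50,792,312),(-125,60,16,42,48),(125,60,16,757,33),(125,-60,16,757,388),(-125,-60,16,42,383)],float)
px=lambda B:np.c_[219.65+B[:,1]*.3,239.35-B[:,0]*.3]
u=px(A[:,3:])
def f(p):
    P=A[:,:3].copy();P[8:,0]+=p[4]
    return (proj('wrist',world(p,P),m)-u).ravel()
r=least_squares(f,[.58,0,2.,0,0],loss='soft_l1');print(r.x,f(r.x).reshape(-1,2).round(1).tolist())
p=r.x
for q in px(np.array([[414,94],[416,305],[483,313],[484,386]],float)):print(unpix('wrist',q,p,45,m).round(1))
print(world(p,[[-75,0,80]]), sense()['ee_pos']);np.save('p.npy',p)
E
```

```text
[ 5.80396507e-01  7.14295420e-03  2.01116732e+00 -1.49667948e-03
 -1.09960798e+01] [[0.1, -0.7], [2.0, -0.6], [0.9, 1.5], [-0.5, -0.7], [0.7, 1.1], [0.1, 0.0], [1.6, 0.3], [0.6, -0.1], [-3.0, 0.9], [-5.2, 0.3], [-3.0, -0.9], [-2.7, -0.3]]
[-5.4 32.8]
[ -5.6 -31. ]
[ 15.  -33.6]
[ 15.8 -55.9]
[[ 0.61236714 -0.06070156  0.07850332]] [ 0.61195101 -0.06710572  0.24992843]
```

Request:
jog_arm --pt "-0.0035 0.003 0" --pt "0 0 0.035" --pt "0 0 0.035" --pt "0 0 0.035" --pt "0 0 0.02" --pt "0 0 0.015" --pt "0 0 0" --pt "0 0 0" --spin '[-0.01,0,0,0,0,0,0,0]' --claw '[0,0,0,0,0,0,0,0]'

```text
t: 4.15
ee_pos: [0.6172, -0.0692, 0.1111]
tcp_rot: [3.14, 0.001, 2.011]
ft_force: [0.4, 0.1, 0.2]
finger_gap: 0.0
grasp_force: 0.0
```

Request:
jog_arm --pt "0 0 0.002" --pt "0 0 0.002" --pt "0 0 0.001" --pt "0 0 0" --spin '[0,0,0,0]' --claw '[0,0,0,0]'

```text
t: 4.65
ee_pos: [0.6163, -0.069, 0.1053]
tcp_rot: [-3.142, -0.0, 2.012]
ft_force: [-0.3, -0.3, 0.3]
finger_gap: -0.0002
grasp_force: 0.0
```

Request:
jog_arm --pt "0 0 0.002" --pt "0 0 0.001" --pt "0 0 0" --spin '[0,0,0]' --claw '[0,0,0]'

```text
t: 5.03
ee_pos: [0.6163, -0.069, 0.1021]
tcp_rot: [-3.141, -0.0, 2.012]
ft_force: [-1.1, 0.0, -0.7]
finger_gap: 0.0003
grasp_force: 0.0
```

Request:
jog_arm --pt "0 0 0.001" --pt "0 0 0.001" --pt "0 0 0.001" --pt "0 0 0" --spin '[0,0,0,0]' --claw '[0,0,0,0]'

```text
t: 5.52
ee_pos: [0.6163, -0.0691, 0.0992]
tcp_rot: [-3.141, -0.0, 2.012]
ft_force: [0.1, -0.4, -0.0]
finger_gap: -0.0002
grasp_force: 0.0
```

Request:
jog_arm --pt "0 0 0.001" --pt "0 0 0.001" --pt "0 0 0" --spin '[0,0,0]' --claw '[0,0,0]'

```text
t: 5.9
ee_pos: [0.6165, -0.0691, 0.0975]
tcp_rot: [3.141, 0.0, 2.012]
ft_force: [-0.9, -0.5, 3.6]
finger_gap: -0.0001
grasp_force: 2.0
```

Request:
jog_arm --pt "0 0 0.001" --pt "0 0 0.001" --pt "0 0 0.001" --pt "0 0 0" --spin '[0,0,0,0]' --claw '[0,0,0,0]'

```text
t: 6.4
ee_pos: [0.6165, -0.0691, 0.0946]
tcp_rot: [3.141, 0.0, 2.012]
ft_force: [-2.2, 0.2, 7.1]
finger_gap: 0.0
grasp_force: 3.4
```

Request:
jog_arm --pt "0.002 0 0" --pt "0.002 0 0" --pt "0.002 0 0" --pt "0.002 0 0" --spin '[0,0,0,0]' --claw '[0,0,0,0]'

```text
t: 6.9
ee_pos: [0.6135, -0.0627, 0.0949]
tcp_rot: [3.141, 0.002, 2.012]
ft_force: [-1.4, -1.7, 6.7]
finger_gap: -0.0
grasp_force: 3.3
```

Request:
jog_arm --pt "0.002 0 0" --pt "0.002 0 0" --pt "0.002 0 0" --pt "0.002 0 0" --pt "0 0 0" --pt "0 0 0" --spin '[0,0,0,0,0,0]' --claw '[0,0,0,0,0,0]'

```text
t: 7.65
ee_pos: [0.61, -0.0552, 0.0948]
tcp_rot: [3.141, 0.001, 2.012]
ft_force: [-1.2, -0.8, 5.9]
finger_gap: -0.0
grasp_force: 3.3
```

```bash
python3 - <<'E'
from h import *
m=camera_model('wrist');s=sense();print(s['t'],s['ee_pos'],s['ft_force'])
a=camera('wrist')[:,:,::-1];cv2.imwrite("pics/w2.png",a)
p=np.load('p.npy')
print(proj('wrist',world(p,[[-75,0,80],[-5,0,45],[15.4,-36,45],[15.4,-56,45],[99,35,50]]),m))
E
```

```text
7.65 [ 0.61001608 -0.05517344  0.09481113] [-1.22979675 -0.80050704  5.85214872]
[[277.87718481 284.83617554]
 [277.80290426 136.06826822]
 [344.52411246 100.01499456]
 [379.66274421 102.07029353]
 [213.2739527  -43.5183534 ]]
```

View pics/w2.png

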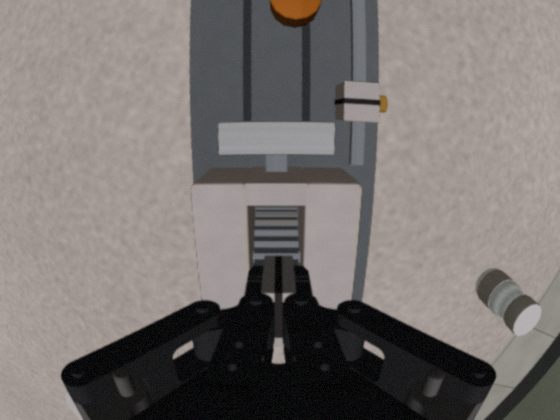

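Request:
jog_arm --pt "0 0 -0.005" --pt "0 0 -0.006" --pt "-0.009 0 0" --pt "-0.008 0 0" --pt "0 0 0.005" --pt "0 0 0.003" --pt "0 0 0.001" --pt "0 0 0.001" --pt "0 0 0.001" --pt "0 0 0" --spin '[0,0,0,0,0,0,0,0,0,0]' --claw '[0,0,0,0,0,0,0,0,0,0]'

```text
t: 8.95
ee_pos: [0.6171, -0.0702, 0.0949]
tcp_rot: [3.141, 0.001, 2.012]
ft_force: [-0.6, -2.0, 6.4]
finger_gap: -0.0
grasp_force: 3.2
```

Request:
jog_arm --pt "0.002 0 0" --pt "0.002 0 0" --pt "0.002 0 0" --pt "0.002 0 0" --pt "0.002 0 0" --pt "0.002 0 0" --pt "0.002 0 0" --pt "0.002 0 0" --pt "0 0 0" --pt "0 0 -0.005" --pt "0 0 -0.006" --pt "0 0 0" --pt "0 0 0" --spin '[0,0,0,0,0,0,0,0,0,0,0,0,0]' --claw '[0,0,0,0,0,0,0,0,0,0,0,0,0]'

```text
t: 10.58
ee_pos: [0.6097, -0.0553, 0.1051]
tcp_rot: [-3.141, -0.001, 2.012]
ft_force: [-0.1, 0.1, 0.7]
finger_gap: -0.0002
grasp_force: 0.0
```

```bash
python3 - <<'E'
from h import *
m=camera_model('wrist');s=sense();print(s['t'],s['ee_pos'],s['ft_force'])
a=camera('wrist')[:,:,::-1];cv2.imwrite("pics/w3.png",a)
cv2.imwrite("pics/w3c.png",cv2.resize(a[60:180,200:400],None,fx=4,fy=4,interpolation=cv2.INTER_CUBIC))
p=np.load('p.npy')
print(proj('wrist',world(p,[[-5,0,45],[15,-36,45],[15,-32,45]]),m))
E
```

```text
10.575 [ 0.60968228 -0.05530032  0.10506531] [-0.08911958  0.08039322  0.71902377]
[[278.49314237 134.98396684]
 [341.55242324 101.54560503]
 [334.68965507 101.26614174]]
```

View pics/w3c.png

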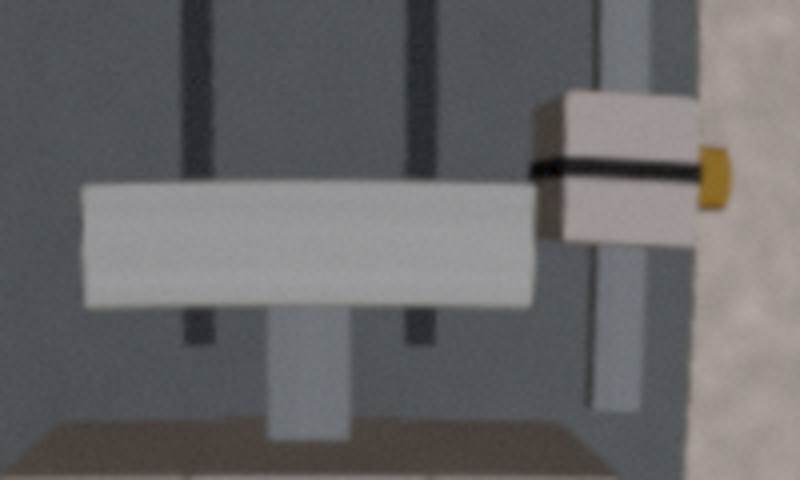

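```bash
python3 - <<'E'
from h import *
m=camera_model('wrist');p=np.load('p.npy')
for q in [(85,186),(305,181),(531,185),(565,167.5),(695,173)]:
    print(q,unpix('wrist',np.array(q)/4-.375+[200,60],p,45,m).round(2))
E
```

```text
(85, 186) [12.2  32.86]
(305, 181) [12.29  1.5 ]
(531, 185) [ 12.26 -30.65]
(565, 167.5) [ 14.99 -35.56]
(695, 173) [ 15.21 -54.98]
```

Request:
jog_arm --pt "-0.009 0 0" --pt "0 0 0.005" --pt "0 0 0.003" --pt "0 0 0.001" --pt "0 0 0.001" --pt "0 0 0.001" --pt "0 0 0" --spin '[0,0,0,0,0,0,0]' --claw '[0,0,0,0,0,0,0]'

```text
t: 11.5
ee_pos: [0.6142, -0.064, 0.0949]
tcp_rot: [3.141, 0.001, 2.012]
ft_force: [-1.0, -1.6, 6.6]
finger_gap: -0.0
grasp_force: 3.2
```

Request:
jog_arm --pt "0.0015 0 0" --pt "0.0015 0 0" --pt "0.0015 0 0" --pt "0.0008 0 0" --pt "0 0 0" --pt "0 0 -0.005" --pt "0 0 -0.006" --pt "0 0 0" --pt "0 0 0" --spin '[0,0,0,0,0,0,0,0,0]' --claw '[0,0,0,0,0,0,0,0,0]'

```text
t: 12.62
ee_pos: [0.6112, -0.0586, 0.1051]
tcp_rot: [-3.141, -0.001, 2.012]
ft_force: [0.0, 0.4, 0.6]
finger_gap: 0.0001
grasp_force: 0.0
```

```bash
python3 - <<'E'
from h import *
m=camera_model('wrist');s=sense();print(s['t'],s['ee_pos'],s['ft_force'])
a=camera('wrist')[:,:,::-1];cv2.imwrite("pics/w4.png",a)
cv2.imwrite("pics/w4c.png",cv2.resize(a[60:180,200:400],None,fx=4,fy=4,interpolation=cv2.INTER_CUBIC))
E
```

```text
12.625 [ 0.61124147 -0.05862805  0.10505441] [0.04219041 0.36304325 0.60592325]
```

View pics/w4c.png

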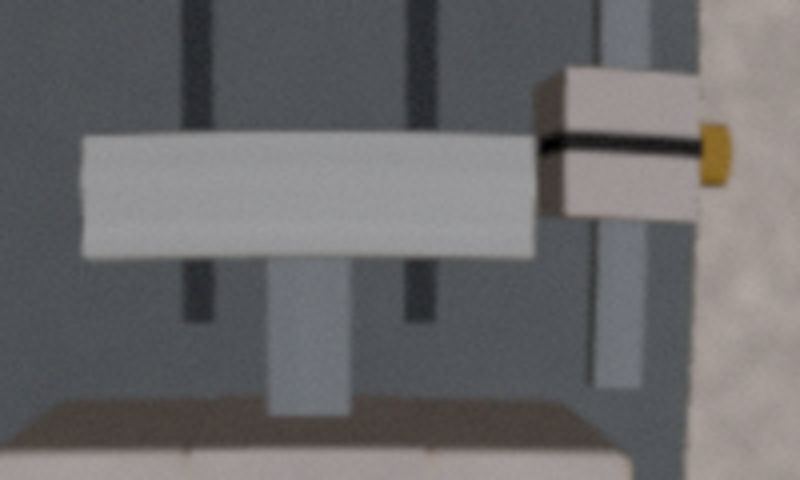

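```bash
cat > edge.py <<'E'
from h import *
import sys
def meas(f):
    m=camera_model('wrist');p=np.load('p.npy');g=cv2.imread(f).astype(float).mean(2)
    def col(c0,c1,lo,hi): return g[lo:hi,c0:c1].mean(1)
    for c0,c1 in((222,232),(270,280),(318,330)):   # jaw front: strongest rise downwards
        k=col(c0,c1,75,130);d=np.clip(np.diff(k),0,None);i=d.argmax();w=d[i-2:i+3]
        r=75+.5+(w*np.arange(i-2,i+3)).sum()/w.sum()
        print('jaw',unpix('wrist',np.array([(c0+c1-1)/2,r]),p,45,m).round(2))
    for c0,c1 in((343,348),(350,356),(360,368)):
        k=col(c0,c1,86,112);i=k[4:-4].argmin()+4;d=np.clip(np.median(k)-15-k,0,None)
        r=86+(d[i-3:i+4]*np.arange(i-3,i+4)).sum()/d[i-3:i+4].sum()
        print('line',unpix('wrist',np.array([(c0+c1-1)/2,r]),p,45,m).round(2))
meas(sys.argv[1])
E
python3 edge.py pics/w4.png
```

```text
jaw [15.78 29.53]
jaw [15.75  2.29]
jaw [ 15.7  -25.44]
line [ 15.34 -37.9 ]
line [ 15.32 -42.32]
line [ 15.33 -48.89]
```

Request:
jog_arm --pt "0 0 -0.03" --pt "0 0 -0.03" --pt "0 0 -0.03" --pt "0 0 0" --pt "0 0 0" --spin '[0,0,0,0,0]' --claw '[0,0,0,0,0]'

```text
t: 13.3
ee_pos: [0.611, -0.0587, 0.1945]
tcp_rot: [-3.141, -0.001, 2.012]
ft_force: [0.4, 0.8, -0.2]
finger_gap: 0.0001
grasp_force: 0.0
```

```bash
python3 - <<'E'
from h import *
m=camera_model('wrist');s=sense();print(s['t'],s['ee_pos'],s['ft_force'])
a=camera('wrist')[:,:,::-1];cv2.imwrite("pics/w5.png",a)
cv2.imwrite("pics/w5c.png",cv2.resize(a[60:160,220:350],None,fx=6,fy=6,interpolation=cv2.INTER_CUBIC))
E
```

```text
13.3 [ 0.61095067 -0.05869796  0.19447936] [ 0.37457019  0.8463699  -0.21491022]
```

View pics/w5c.png

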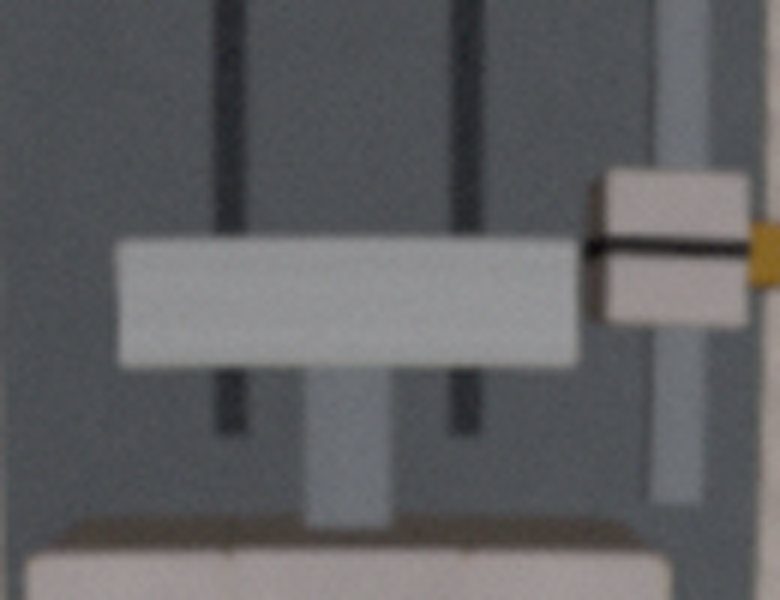

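The last view shows the jaw's front corner at (579,240) and the line at (605,245). That is about 0.4 mm past the line's middle, so the face sits inside the 3 mm line. The hand is clear.

```bash
python3 -c "from bench import hand_in;print(hand_in())"
```

```text
the job is handed in; nothing more can be done
None
```

The job is handed in: three wheel strokes closed the jaw to about 0.4 mm past the middle of the 3 mm gauge line, so its face sits within the line, and the hand is lifted clear.

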